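# Fetch the wash bottle from behind the inks

### The arm

A 6-joint arm with a two-finger parallel gripper is mounted at the origin on a cart in front of the work surface, level with it; the furniture and walls round the work are solid. World frame = base frame: x ahead of the robot, y to its left, z up, the work surface at z = 0. Lengths are in m, angles in degrees, forces in N, time in s.
With the tool pointing down it reaches from about 0.25 to 0.725 m from the base axis. Payload 9.7 kg.
Tool frame: the origin (TCP) lies at the very end of the fingers, on their centre line; the grasp point (between the pads) lies 19 mm behind it; z points along the fingers, y is the direction in which the jaws open and shut (so a half turn about z gives the same grasp; the last joint's range is limited). The gripper opens to 85 mm and grips with 20 to 120 N. Pads are 22 mm wide; open, the fingers measure 114 mm over their backs; the gripper's body (76 mm by 85 mm) begins 54 mm behind the grasp point. The pads swing forward as they close: fully open they stand 13 mm farther back than shut.
Start: joints at [64.973, 4.979, 10.078, 95.1, 0, 90], TCP at [0.233, 0.498, 0.231] pointing down, gripper open.
Joint ranges: [-179.16, 179.16], [-48.56, 103.87], [-65.8, 70.77], [-126.05, 130.52], [-82.76, 87.17], [-180, 180]. Speed limits (degrees/s): [127.2, 127.2, 147.25, 180, 180, 180].

### API

Orientations are given as [roll, pitch, yaw] about the fixed x, y, z axes, in that order (R = Rz(yaw) Ry(pitch) Rx(roll)).
In Python, from workcell import bot gives the robot as it stands. The module is installed in compiled form; this text tells all that it offers.
- The arm moves only by the tool arm_command, never from a script. Its argument "increments" is a list of rows, each a list of 7 numbers: the gripper command: -1 is fully open, 1 is shut, values between are in proportion, then the shift along the tool's x, y, z in cm, then the turn, a rotation vector about the tool's x, y, z in degrees. In form: [[gripper, x, y, z, rx, ry, rz], ...]. A call has 1 to 10 rows; each row shifts and turns the commanded pose from where the row before left it, along the tool's axes as they then stand; what a row does not reach is not made up. A row lasts 1/8 s, in which the tool goes at most 62.5 mm and 10.7 degrees, less where a joint would pass 70% of its speed; a pose out of reach is approached as far as the arm can. A call is refused whole if a number of a shift passes 6.25 or a number of a turn 10.7, either way. A call with a gripper value outside its range is refused whole. The fingers move at their own pace and stop on an object; "grip_force" is the grip in N (left out, the last holds). Time passes only in rows, so rows that do not move let the fingers close. It gives the time, the measured TCP pose, the force and the opening at its end, in the units of the state.
- bot.get_obs(): the state, without advancing time (a new reading comes with each control period).
- bot.camera(name): name is "scene" or "top" or "wrist"; returns a dict with "color" (420x560x3 uint8, red, green, blue), "fx", "fy", "cx", "cy" (pixels), "k1" (the pictures are not rectified: a ray, as slopes to the right and down, at radius r is drawn at 1 + k1 r^2 times it, then the intrinsics apply), "origin" and "attitude" of the camera in the world. Camera axes: x right, y up, looking along -z (the intrinsics and any distortion apply to the point x, -y, -z); pixel columns grow to the right and rows downward; lengths in m; the calibration is good to about 2 mm. A picture is of the moment at which its call begins. There is no depth.
- bot.job_done(): hands the job in, once; it reports no verdict.
The state is a dict: "time": time; "q": joint angles; "qd": joint speeds; "joint_efforts": joint torques, N m; "ee_pos": TCP position; "tcp_rot": TCP orientation; "wrist_force": force on the tool from outside, world axes, zero at the start; "torque": the same for the moment, N m; "opening": finger opening in m.
Only numpy, scipy, OpenCV 4.12 (cv2) and the standard library are available. Lean on these libraries where they do the work, as an engineer would, in place of code of your own. Each camera call takes 0.05 s, during which the arm holds its last target. There are 200 camera calls.

### The job

For the head wash we need the wash bottle, dark with a white cap, which stands at the back of one lane of the slide-in bottle rack: slide the two ink bottles in front of it out of the lane and stand them both in the steel drip tray, then slide the wash bottle out and stand it in the card tray. Slide the two inks back into the lane, each to the place where it stood before, so that only the back place stays empty. Keep every bottle upright and leave the other bottles and the swab jar where they are.

Things in the scene. Friction and masses are not known exactly. Their poses are not given: they have to be found in the camera images.
- rack: Fixed floorless rack, grey top rails. Origin: on the bench, mid-rack; x to the back stop (+96 mm), -x the open front. Lanes along x at y = +-40 mm, 64 mm wide, places at x = -64, 0, +64. Rails 105-108 mm high leave a 48 mm slot per lane: caps stick up (grip them, fingertips over 108), bodies leave or enter only by the front, upright, lifted 0-4 mm; clear of the rails at x < -140.
- wash_center (a point): Wash bottle: dark blue-black body, white screw cap, 131 mm high, at the back of one of the lanes. Body 58 mm across with a shoulder from about 80 mm up; cap 41 mm across from 105 to 131 mm. 0.12 to 0.26 kg. Point: its centre, 65.5 mm above its underside; z axis up.
- cyan_center (a point): Ink bottle, white body, blue screw cap, light blue band on the label, in a front or middle place of the rack. Body 58 mm across, straight up to 90 mm, sloping in to the neck at 118 mm; cap 35 mm across from 118 to 140 mm. 0.08 to 0.38 kg. Point: its centre, 70 mm above its underside; z axis up.
- magenta_center (a point): Ink bottle, white body, red screw cap, pink band on the label, in a front or middle place of the rack. Body 58 mm across, straight up to 90 mm, sloping in to the neck at 118 mm; cap 35 mm across from 118 to 140 mm. 0.08 to 0.38 kg. Point: its centre, 70 mm above its underside; z axis up.
- yellow_center (a point): Ink bottle, white body, yellow screw cap, yellow band on the label, in a front or middle place of the rack. Body 58 mm across, straight up to 90 mm, sloping in to the neck at 118 mm; cap 35 mm across from 118 to 140 mm. 0.08 to 0.38 kg. Point: its centre, 70 mm above its underside; z axis up.
- black_center (a point): Ink bottle, white body, black screw cap, grey band on the label, in a front or middle place of the rack. Body 58 mm across, straight up to 90 mm, sloping in to the neck at 118 mm; cap 35 mm across from 118 to 140 mm. 0.08 to 0.38 kg. Point: its centre, 70 mm above its underside; z axis up.
- green_center (a point): White bottle with a green cap, 136 mm high, body 58 mm across, at the back of the other lane; it stays there. Point: its centre, 68 mm above its underside; z axis up.
- drip_tray: Shallow steel drip tray, 200 x 104 mm (x, y), rim 14 mm (16 mm with its rolled edge) high, walls 3 mm, inner floor 3 mm above the bench, fixed. Origin: on the bench under its middle; x is its long axis. Two bottles fit side by side along x.
- card_tray: Open box-shaped tray of cream card, 126 x 98 mm (x, y), 55 mm high, inside 108 x 76 mm, inner floor 3 mm above the bench, fixed. Origin: on the bench under its middle.
- swab_jar_center (a point): Swab jar: white with a screw lid, 69 mm across, 74 mm high, stands on the bench; a bystander. Point: its centre, 37 mm above its underside. (Behind it the printer, 0.5 m high, fills x > 0.60 m, y > -0.07 m: keep the hand clear of it.)
Not all that is in view belongs to the job. There is more than one size of the card_tray; the one meant has the size given above.

How it is judged:
By the outcome, as a careful person would: the job done as asked, in the order asked, and still so for the second after the job is handed in, with the robot touching nothing.
It also fails if it takes over 136 s, if anything falls off the work surface, if the arm or the gripper's body presses on something with over 40 N, if the wrist force passes 120 N, or if a joint passes its speed limit or range.

## Working session

There is one attempt and no reset: what is moved stays moved. The work goes in short steps, Python scripts to look and compute and a tool call to move; the robot and the scene stay as the last step left them, time stands still between calls to the robot, and variables do not carry over. Pictures are saved under pics/ and viewed, about 12 in all and at most 16, crops included, and the job is handed in when it is done.

Besides the shell and the picture viewer there is one more tool, called after "Emit:" as name(argument=value, ...) on one line, values as JSON. arm_command: Moves the arm, as the interface text tells. Its arguments: {"type":"object","properties":{"increments":{"type":"array"},"grip_force":{"type":"number"}},"required":["increments"]}

```bash
mkdir -p pics; cat > h.py <<'E'
import numpy as np, cv2
from workcell import bot
from scipy.spatial.transform import Rotation as R
def shot(n,f):
    c=bot.camera(n); cv2.imwrite(f'pics/{f}.png',c['color'][:,:,::-1]); np.save(f'pics/{f}.npy',c,allow_pickle=True); return c
def load(f): return np.load(f'pics/{f}.npy',allow_pickle=True).item()
def rot(c):
    a=np.array(c['attitude'],float)
    return a if a.shape==(3,3) else (R.from_quat(a).as_matrix() if a.size==4 else R.from_euler('xyz',a,degrees=True).as_matrix())
def ray(c,u,v):
    K=np.array([[c['fx'],0,c['cx']],[0,c['fy'],c['cy']],[0,0,1.]])
    p=cv2.undistortPoints(np.array([[[u,v]]],float),K,np.array([c['k1'],0,0,0.]))[0,0]
    return np.array(c['origin'],float),rot(c)@np.array([p[0],-p[1],-1])
def onz(c,u,v,z):
    o,d=ray(c,u,v); return o+d*(z-o[2])/d[2]
def proj(c,P):
    q=rot(c).T@(np.array(P,float)-np.array(c['origin'])); x,y=q[0]/-q[2],-q[1]/-q[2]; s=1+c['k1']*(x*x+y*y)
    return np.array([c['fx']*x*s+c['cx'],c['fy']*y*s+c['cy']])
E
python3 - <<'E'
from h import *
for n in('scene','top','wrist'):
    c=shot(n,n+'0'); print(n,c['origin'],c['attitude'],c['fx'],c['fy'],c['cx'],c['cy'],c['k1'])
print(bot.get_obs())
a=load('scene0')['color'];b=load('top0')['color']
cv2.imwrite('pics/top0b.png',cv2.resize(b,(800,600))[:,:,::-1])
cv2.imwrite('pics/scene0b.png',cv2.resize(a,(800,600))[:,:,::-1])
E
```

```text
scene [-0.36889206 -0.36073709  1.12971011] [ 44.68719151  -0.73028429 -60.04912982] 423.36159686116144 423.36159686116144 276.38577312465594 204.31742442720557 -0.134185518220561
top [0.39743565 0.18911283 1.41084518] [ 5.82818865e+00  3.92577808e-03 -9.02111596e+01] 451.75420077056685 451.75420077056685 281.06499930242563 208.23391259433427 0.05054070582430022
wrist [0.1606437  0.53193341 0.37302941] [-1.81319889e+01  6.03359213e-02  6.49806205e+01] 345.1672915879602 345.1672915879602 272.30379420763506 205.91249926906949 -0.059001184096408206
{'time': 0.15, 'q': array([6.49737059e+01, 5.00328540e+00, 1.00463611e+01, 9.51013939e+01,
       6.24207116e-04, 9.00000886e+01]), 'qd': array([-0.01134526, -0.06444636,  0.11462697,  0.09338888,  0.02885843,
       -0.02580326]), 'joint_efforts': array([ 1.14297563e-03, -5.20761144e+01,  4.65043795e+01,  1.38282910e-02,
        6.34555977e-05, -1.97225233e-05]), 'ee_pos': array([0.23258959, 0.4982003 , 0.23076471]), 'tcp_rot': array([-1.79941682e+02, -6.24116563e-04,  1.54973617e+02]), 'wrist_force': array([-0.18172214,  0.09862584, -0.6098259 ]), 'torque': array([-0.04778783,  0.06017334, -0.02212276]), 'opening': 0.08538568367872018}
```

View pics/top0b.png

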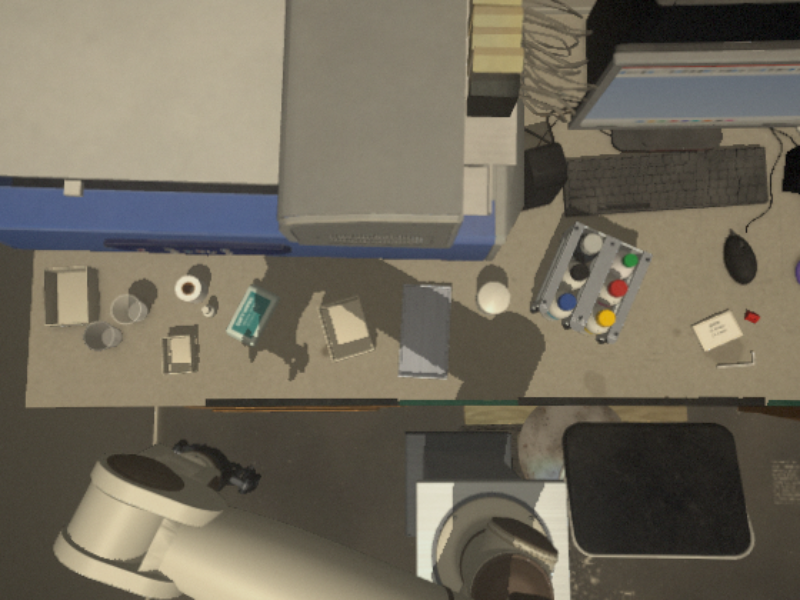

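View pics/scene0b.png

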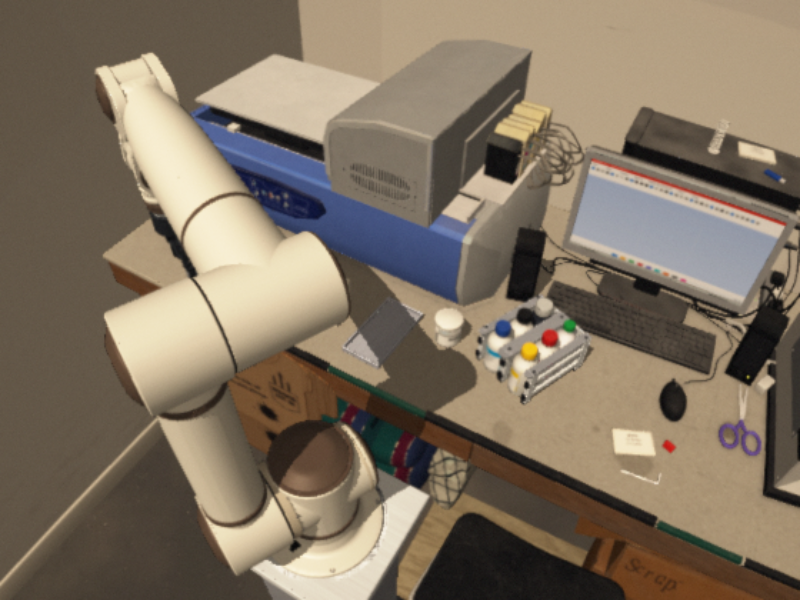

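Top view: white cap (592,243) at the back of a lane, with black (579,273) and blue (567,301) in front of it. The other lane has green, red and yellow. The card tray candidates (800×600 px) are at (72,296), (180,352) and (347,328). Next I measure their sizes and an enlarged crop.

```bash
python3 - <<'E'
from h import *
c=load('top0'); im=c['color'][:,:,::-1].copy(); hsv=cv2.cvtColor(im,cv2.COLOR_BGR2HSV)
def blob(lo,hi,win):
    m=cv2.inRange(hsv,lo,hi); w=np.zeros_like(m); x0,y0,x1,y1=win; w[y0:y1,x0:x1]=m[y0:y1,x0:x1]
    n,l,s,ce=cv2.connectedComponentsWithStats(w); 
    if n<2: return None
    i=1+np.argmax(s[1:,4]); return ce[i],s[i,4]
W=(380,155,455,240)
for n,lo,hi,z in(('blue',(100,100,40),(130,255,255),.14),('red',(170,120,60),(180,255,255),.14),('yellow',(18,120,100),(32,255,255),.14),('green',(50,100,40),(80,255,255),.136),('black',(0,0,0),(180,255,55),.14)):
    b=blob(lo,hi,W); print(n,b,onz(c,*b[0],z).round(4) if b else'')
b=blob((0,0,130),(180,50,255),(405,160,424,182)); print('wash',b,onz(c,*b[0],.131).round(4))
crop=lambda x0,y0,x1,y1,k:cv2.resize(im[y0:y1,x0:x1],None,fx=k,fy=k,interpolation=cv2.INTER_CUBIC)
A=crop(20,180,150,270,3); A=crop(20,175,275,275,3); B=crop(270,150,470,250,3.825); B=B[:,:A.shape[1]]
cv2.imwrite('pics/c1.png',np.vstack([A,B])[:600]); print(A.shape,B.shape)
E
```

```text
blue (array([396.73529412, 210.85294118]), np.int32(102)) [ 0.5185 -0.1371  0.14  ]
red None 
yellow (array([423.62411348, 222.41134752]), np.int32(141)) [ 0.4857 -0.2109  0.14  ]
green (array([440.89189189, 181.83783784]), np.int32(74)) [ 0.6011 -0.2647  0.136 ]
black (array([406.00985222, 184.27586207]), np.int32(203)) [ 0.594  -0.1653  0.14  ]
wash (array([416.60098522, 171.07881773]), np.int32(203)) [ 0.6334 -0.199   0.131 ]
(300, 765, 3) (382, 765, 3)
```

View pics/c1.png

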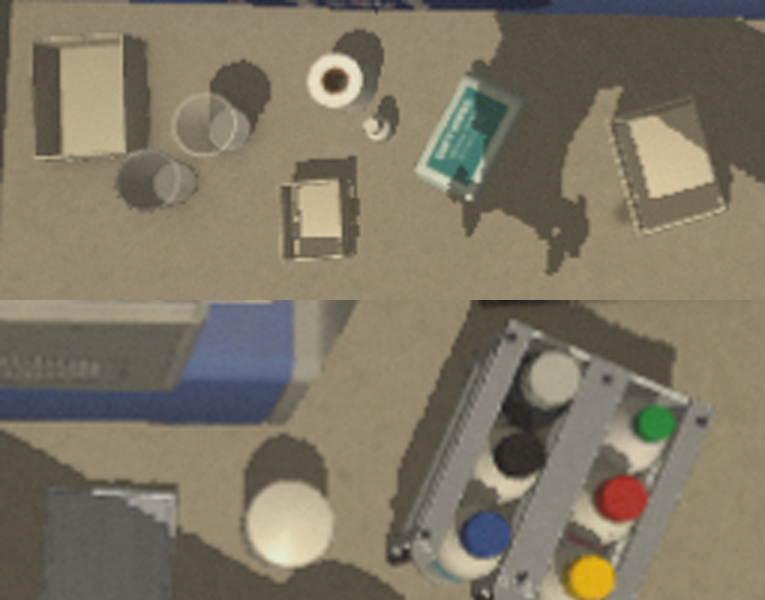

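```bash
python3 - <<'E'
from h import *
c=load('top0')
B=lambda x,y:(x/3.825+270-.37,(y-300)/3.825+150-.37)
A=lambda x,y:(x/3+20-.33,y/3+175-.33)
caps=dict(wash=(B(553,377),.131,(64,1)),black=(B(519,454),.14,(0,1)),blue=(B(487,535),.14,(-64,1)),green=(B(656,423),.136,(64,-1)),red=(B(623,497),.14,(0,-1)),yellow=(B(591,578),.14,(-64,-1)))
S=[];D=[]
for k,(p,z,(x,s)) in caps.items():
    P=onz(c,*p,z); print(k,P.round(4)); S.append((x/1e3,s*.04));D.append(P[:2])
S=np.array(S);D=np.array(D);sm,dm=S.mean(0),D.mean(0);H=(S-sm).T@(D-dm)
th=np.arctan2(H[0,1]-H[1,0],H[0,0]+H[1,1]);Rm=np.array([[np.cos(th),-np.sin(th)],[np.sin(th),np.cos(th)]])
t=dm-Rm@sm;print('rack',t,np.degrees(th),((D-(S@Rm.T+t))*1e3).round(1))
# rail ends
for p in((518,325),(608,372),(703,410),(400,553)):print('rail',p,onz(c,*B(*p),.108).round(4))
def quad(n,f,pts,z):
    P=np.array([onz(c,*f(*p),z) for p in pts]);L=[np.linalg.norm(P[i]-P[i-1])for i in range(4)]
    e=P[1]-P[0]; print(n,P.mean(0).round(4),np.round(L,4),[np.degrees(np.arctan2(*(P[i]-P[i-1])[[1,0]])).round(1) for i in range(4)],P.round(3).tolist())
quad('R',A,[(614,112),(693,98),(727,208),(640,235)],.055)
quad('L',A,[(35,37),(122,35),(124,157),(35,157)],.055)
quad('S',A,[(280,184),(340,179),(345,256),(284,259)],.055)
# drip 800-scale
F=lambda x,y:((x+.5)*.7-.5,(y+.5)*.7-.5)
quad('drip',F,[(404,284),(452,285),(447,378),(399,377)],.016)
print('jar',onz(c,*B(290,524),.074).round(4))
E
```

```text
wash [ 0.6372 -0.1923  0.131 ]
black [ 0.578  -0.1629  0.14  ]
blue [ 0.5179 -0.1376  0.14  ]
green [ 0.6013 -0.2654  0.136 ]
red [ 0.5457 -0.2379  0.14  ]
yellow [ 0.486  -0.2124  0.14  ]
rack [ 0.56101732 -0.20142413] -24.500077253493835 [[ 1.4 -0.8]
 [ 0.4  2.1]
 [-1.4  0.8]
 [-1.4 -1. ]
 [ 1.3 -0. ]
 [-0.2 -1.1]]
rail (518, 325) [ 0.6819 -0.1739  0.108 ]
rail (608, 372) [ 0.6451 -0.2408  0.108 ]
rail (703, 410) [ 0.6155 -0.3109  0.108 ]
rail (400, 553) [ 0.5075 -0.0802  0.108 ]
R [0.4736 0.3047 0.055 ] [0.1259 0.0804 0.1156 0.0904] [np.float64(12.4), np.float64(-80.1), np.float64(-162.8), np.float64(107.0)] [[0.525, 0.36, 0.055], [0.539, 0.28, 0.055], [0.428, 0.246, 0.055], [0.402, 0.333, 0.055]]
L [0.5429 0.8886 0.055 ] [0.1198 0.0844 0.1222 0.0857] [np.float64(2.9), np.float64(-88.7), np.float64(-176.5), np.float64(89.7)] [[0.602, 0.934, 0.055], [0.604, 0.85, 0.055], [0.482, 0.842, 0.055], [0.483, 0.928, 0.055]]
S [0.4194 0.6565 0.055 ] [0.0742 0.0589 0.0764 0.0595] [np.float64(5.1), np.float64(-85.5), np.float64(-174.5), np.float64(92.4)] [[0.455, 0.689, 0.055], [0.459, 0.631, 0.055], [0.383, 0.623, 0.055], [0.381, 0.683, 0.055]]
drip [0.4681 0.1376 0.016 ] [0.2012 0.1045 0.2011 0.1029] [np.float64(-3.3), np.float64(-91.4), np.float64(176.3), np.float64(88.6)] [[0.57, 0.184, 0.016], [0.567, 0.079, 0.016], [0.366, 0.092, 0.016], [0.369, 0.195, 0.016]]
jar [ 0.5333 -0.0026  0.074 ]
```

Boxes at R (crop 670,165), L (80,96) and S (315,218). S is too small. L is 1.04 m out, beyond reach. R measures about 126 × 90 and is reachable, so R fits, and I'll confirm it with the wrist camera close by.

```bash
cat >> h.py <<'E'
def go(x,y,z,rows=1,yaw=None,frm=None):
    o=bot.get_obs(); Rm=R.from_euler('xyz',o['tcp_rot'],degrees=True).as_matrix()
    d=Rm.T@(np.array([x,y,z])-(o['ee_pos'] if frm is None else np.array(frm)))*100
    print('tool cm',d.round(2),'per row',(d/rows).round(2),'yaw',o['tcp_rot'].round(2),'t',o['time'])
E
python3 -c "
from h import *
go(.46,.31,.30,8)"
```

```text
tool cm [-28.57  -7.44  -6.92] per row [-3.57 -0.93 -0.86] yaw [-179.94   -0.    154.97] t 0.15
```

Emit:
arm_command(increments=[[-1,-3.57,-0.93,-0.86,0,0,0],[-1,-3.57,-0.93,-0.86,0,0,0],[-1,-3.57,-0.93,-0.86,0,0,0],[-1,-3.57,-0.93,-0.86,0,0,0],[-1,-3.57,-0.93,-0.86,0,0,0],[-1,-3.57,-0.93,-0.86,0,0,0],[-1,-3.57,-0.93,-0.86,0,0,0],[-1,-3.57,-0.93,-0.86,0,0,0],[-1,0,0,0,0,0,0],[-1,0,0,0,0,0,0]])

```text
time: 1.4
ee_pos: [0.4597, 0.3103, 0.2997]
tcp_rot: [-180.0, -0.0, 155.0]
wrist_force: [0.1, 0.2, 0.2]
opening: 0.0852
```

```bash
python3 -c "
from h import *
shot('wrist','w_card'); go(.43,-.13,.30,12)"
```

```text
tool cm [-1.595e+01 -4.117e+01 -2.000e-02] per row [-1.33 -3.43 -0.  ] yaw [-1.7998e+02 -3.0000e-02  1.5500e+02] t 1.45
```

View pics/w_card.png

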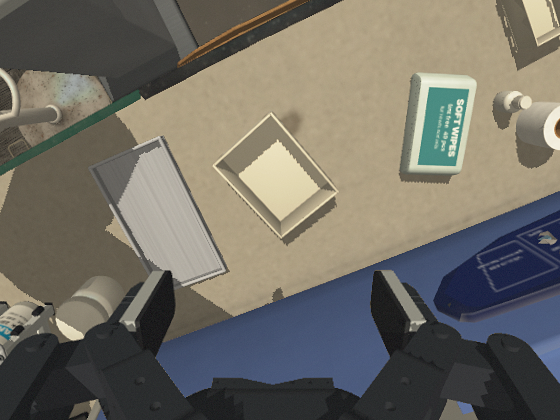

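The wrist view shows the card tray with rim corners at (271,113), (338,190), (282,239) and (214,165). The drip tray corners are at (90,168), (163,137), (228,271) and (about 155,290). I measure both.

```bash
python3 - <<'E'
from h import *
c=load('w_card')
def quad(n,pts,z):
    P=np.array([onz(c,*p,z) for p in pts]);L=[np.linalg.norm(P[i]-P[i-1])for i in range(4)]
    print(n,P.mean(0).round(4),np.round(L,4),[np.degrees(np.arctan2(*(P[i]-P[i-1])[[1,0]])).round(1) for i in range(4)],P.round(3).tolist())
quad('card',[(271,113),(338,190),(282,239),(214,165)],.055)
quad('drip',[(90,168),(163,137),(228,271),(153,288)],.016)
t=load('top0')
for n in ('card','drip'): pass
g=cv2.cvtColor(c['color'],cv2.COLOR_RGB2HSV)
m=cv2.inRange(g[100:250,200:345],(15,20,190),(40,90,255)); n,l,s,ce=cv2.connectedComponentsWithStats(m); i=1+np.argmax(s[1:,4]); print(s[i],ce[i]+[200,100])
p=cv2.minAreaRect(np.argwhere(l==i)[:,::-1].astype(np.float32)+[200,100]);print(p)
print('floor centre?',onz(c,*p[0],.003))
E
```

```text
card [0.4746 0.3089 0.055 ] [0.0867 0.1167 0.0896 0.1203] [np.float64(106.4), np.float64(16.8), np.float64(-71.3), np.float64(-164.5)] [[0.405, 0.334, 0.055], [0.517, 0.368, 0.055], [0.546, 0.283, 0.055], [0.43, 0.251, 0.055]]
drip [0.4683 0.141  0.016 ] [0.1849 0.1054 0.1981 0.112 ] [np.float64(174.8), np.float64(86.2), np.float64(-3.5), np.float64(-100.6)] [[0.369, 0.096, 0.016], [0.376, 0.201, 0.016], [0.574, 0.189, 0.016], [0.554, 0.079, 0.016]]
[  39   39   81   82 3351] [278.56281707 180.40943002]Traceback (most recent call last):
  File "<stdin>", line 12, in <module>
cv2.error: OpenCV(4.12.0) /io/opencv/modules/imgproc/src/convhull.cpp:143: error: (-215:Assertion failed) total >= 0 && (depth == CV_32F || depth == CV_32S) in function 'convexHull'
```

Emit:
arm_command(increments=[[-1,-1.33,-3.43,0,0,0,0],[-1,-1.33,-3.43,0,0,0,0],[-1,-1.33,-3.43,0,0,0,0],[-1,-1.33,-3.43,0,0,0,0],[-1,-1.33,-3.43,0,0,0,0],[-1,-1.33,-3.43,0,0,0,0],[-1,-1.33,-3.43,0,0,0,0],[-1,-1.33,-3.43,0,0,0,0],[-1,-1.33,-3.43,0,0,0,0],[-1,-1.33,-3.43,0,0,0,0]])

```text
time: 2.7
ee_pos: [0.4349, -0.0571, 0.3]
tcp_rot: [180.0, 0.0, 155.1]
wrist_force: [0.4, 0.2, 0.5]
opening: 0.0854
```

Emit:
arm_command(increments=[[-1,-1.33,-3.43,0,0,0,0],[-1,-1.33,-3.43,0,0,0,0],[-1,0,0,0,0,0,-0.5],[-1,0,0,0,0,0,0],[-1,0,0,0,0,0,0]])

```text
time: 3.32
ee_pos: [0.4306, -0.1293, 0.3001]
tcp_rot: [180.0, 0.0, 155.6]
wrist_force: [0.3, 1.5, 0.0]
opening: 0.0856
```

```bash
python3 -c "
from h import *
shot('wrist','w_rack'); o=bot.get_obs(); print(o['ee_pos'],o['tcp_rot'],o['q'])"
```

```text
[ 0.43057861 -0.1293613   0.30014926] [1.79993756e+02 5.42300439e-03 1.55562468e+02] [-1.67256187e+01 -6.53038017e+00  6.49215640e+00  1.03016325e+02
  5.45984876e-03  7.71191314e+00]
```

View pics/w_rack.png

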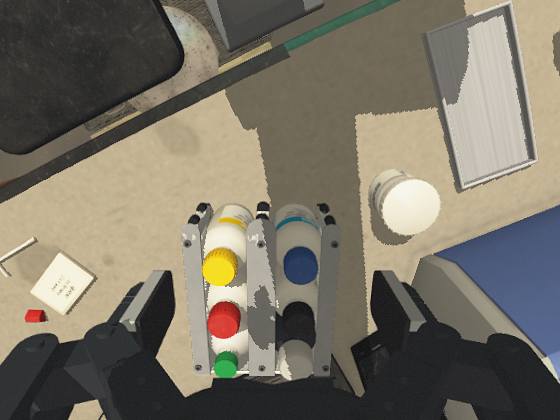

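Wrist view of the rack: the blue cap (300,266) is in front, black (298,322) is in the middle, and the white cap on dark (297,360) is at the back, all in the right-hand lane of the picture. The other lane holds yellow, red and green. Rail screws are at (187,243), (261,243), (332,244), (198,368), (262,368) and (325,368).

```bash
python3 - <<'E'
from h import *
c=load('w_rack')
P=[onz(c,*p,.108) for p in((187,243),(261,243),(332,244),(198,368),(262,368),(325,368))]
print(np.round(P,4))
a=np.array(P); d=(a[3:]-a[:3])[:,:2]; print('yaw',np.degrees(np.arctan2(d[:,1],d[:,0])),np.linalg.norm(d,axis=1),'mid',a.mean(0))
yaw=np.radians(-24.5);u=np.array([np.cos(yaw),np.sin(yaw)]);n=np.array([-u[1],u[0]]);t=np.array([.561,-.2014])
for q in P: print('rack frame',((q[:2]-t)@u).round(4),((q[:2]-t)@n).round(4))
hsv=cv2.cvtColor(c['color'],cv2.COLOR_RGB2HSV)
for nme,(lo,hi),w,z in(('blue',((100,100,40),(125,255,255)),(270,230,325,295),.135),('black',((0,0,0),(180,255,60)),(275,296,318,350),.135),('yellow',((18,120,100),(32,255,255)),(195,240,245,295),.135),('red',((170,120,60),(180,255,255)),(200,296,245,345),.135)):
    m=np.zeros(hsv.shape[:2],np.uint8);x0,y0,x1,y1=w;m[y0:y1,x0:x1]=cv2.inRange(hsv,lo,hi)[y0:y1,x0:x1]
    k,l,s,ce=cv2.connectedComponentsWithStats(m);i=1+np.argmax(s[1:,4]);b=s[i]
    # cap top: circle at top plane = width-limited; use row of far(lower) edge
    q=onz(c,*ce[i],z);print(nme,b,ce[i].round(1),q.round(4),'rack',((q[:2]-t)@u).round(4),((q[:2]-t)@n).round(4))
print('wash', [((onz(c,297,355,.131)[:2]-t)@v).round(4) for v in (u,n)])
E
```

```text
[[ 0.4582 -0.2412  0.108 ]
 [ 0.4906 -0.1696  0.108 ]
 [ 0.5229 -0.1016  0.108 ]
 [ 0.611  -0.3115  0.108 ]
 [ 0.6429 -0.2395  0.108 ]
 [ 0.6752 -0.1693  0.108 ]]
yaw [-24.68125279 -24.65748654 -23.97953032] [0.16813437 0.16758315 0.16671914] mid [ 0.56682622 -0.20546127  0.108     ]
rack frame -0.077 -0.0789
rack frame -0.0772 -0.0003
rack frame -0.0761 0.075
rack frame 0.0912 -0.0794
rack frame 0.0904 -0.0007
rack frame 0.0906 0.0765
blue [ 284  247   34   37 1009] [300.  265.3] [ 0.518  -0.1387  0.135 ] rack -0.0651 0.0393
black [ 275  301   41   49 1449] [295.  324.5] [ 0.581 -0.171  0.135] rack 0.0056 0.036
yellow [ 202  248   36   38 1090] [219.6 266.7] [ 0.4863 -0.2122  0.135 ] rack -0.0635 -0.0409
red [218 306   1   1   1] [218. 306.] [ 0.5265 -0.235   0.135 ] rack -0.0174 -0.0449
wash [np.float64(0.0498), np.float64(0.0395)]
```

```bash
python3 -c "
from h import *
go(.518,-.1385,.20,4); go(.518,-.1385,.113,4,frm=(.518,-.1385,.20))"
```

```text
tool cm [-8.34  2.78 10.02] per row [-2.08  0.7   2.5 ] yaw [1.7999e+02 1.0000e-02 1.5556e+02] t 3.375
tool cm [ 0.  -0.   8.7] per row [ 0.   -0.    2.17] yaw [1.7999e+02 1.0000e-02 1.5556e+02] t 3.375
```

Emit:
arm_command(increments=[[-1,-2.08,0.7,2.5,0,0,0],[-1,-2.08,0.7,2.5,0,0,0],[-1,-2.08,0.7,2.5,0,0,0],[-1,-2.1,0.68,2.5,0,0,0],[-1,0,0,2.2,0,0,0],[-1,0,0,2.2,0,0,0],[-1,0,0,2.2,0,0,0],[-1,0,0,2.1,0,0,0],[-1,0,0,0,0,0,0],[-1,0,0,0,0,0,0]])

```text
time: 4.62
ee_pos: [0.5182, -0.1393, 0.114]
tcp_rot: [180.0, 0.0, 155.5]
wrist_force: [0.0, -1.0, 0.5]
opening: 0.0852
```

```bash
python3 -c "
from h import *
a=shot('wrist','w_g1')['color']; b=shot('top','t_g1')['color'][140:250,370:470]; b=cv2.resize(b,None,fx=2.4,fy=2.4,interpolation=cv2.INTER_CUBIC)
o=np.zeros((420,800,3),np.uint8);o[:,:560]=a;o[:b.shape[0],560:]=b;cv2.imwrite('pics/g1.png',o[:,:,::-1])"
```

```text
(no output)
```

View pics/g1.png

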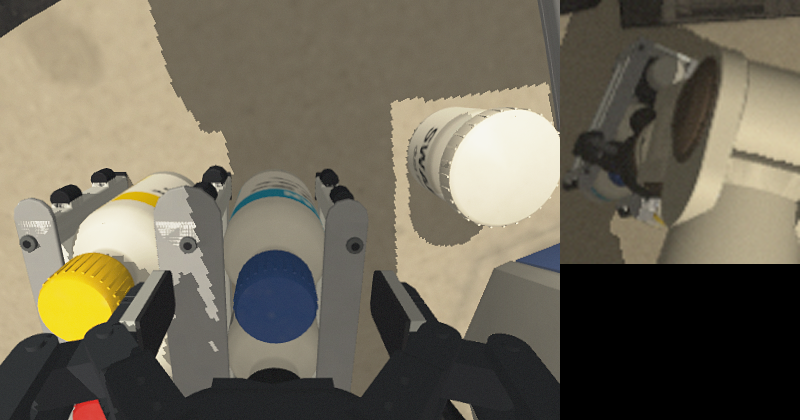

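The blue cap (276,297) sits centred between the pads (left about 150,310; right about 395,310) and the yellow cap is clear. Gripping.

Emit:
arm_command(increments=[[1,0,0,0,0,0,0],[1,0,0,0,0,0,0],[1,0,0,0,0,0,0],[1,0,0,0,0,0,0],[1,0,0,0,0,0,0],[1,0,0,0,0,0,0],[1,0,0,0,0,0,0],[1,0,0,0,0,0,0]], grip_force=45)

```text
time: 5.72
ee_pos: [0.5181, -0.1396, 0.1134]
tcp_rot: [180.0, 0.0, 155.5]
wrist_force: [-0.2, 2.8, 5.2]
opening: 0.0333
```

```bash
python3 -c "
from h import *
o=bot.get_obs();print(o['opening'],o['wrist_force'],o['ee_pos'],o['tcp_rot'])
u=np.array([np.cos(np.radians(-24.5)),np.sin(np.radians(-24.5))]);p=np.array([.518,-.1385])-.095*u;print(p);go(*p,.116,8);print(o['joint_efforts'])"
```

```text
0.03329939851049145 [-0.19000153  2.79968594  5.18021584] [ 0.51809529 -0.13963361  0.11341849] [1.79984634e+02 3.43197605e-02 1.55477017e+02]
[ 0.43155368 -0.09910414]
tool cm [ 9.56  0.1  -0.26] per row [ 1.19  0.01 -0.03] yaw [1.7998e+02 3.0000e-02 1.5548e+02] t 5.725
[-9.35834125e-01 -4.67907107e+01  4.41893184e+01  2.52387172e-02
 -4.84047085e-01  1.24620150e-03]
```

Emit:
arm_command(increments=[[1,0,0,-0.2,0,0,0],[1,0,0,0,0,0,0],[1,1.2,0,0,0,0,0],[1,1.2,0,0,0,0,0],[1,1.2,0,0,0,0,0],[1,1.2,0,0,0,0,0]])

```text
time: 6.48
ee_pos: [0.4733, -0.1193, 0.1152]
tcp_rot: [180.0, 0.0, 155.5]
wrist_force: [-0.1, 0.2, -3.2]
opening: 0.0333
```

Emit:
arm_command(increments=[[1,1.2,0,0,0,0,0],[1,1.2,0,0,0,0,0],[1,1.2,0,0,0,0,0],[1,1.2,0,0,0,0,0],[1,0,0,0,0,0,0]])

```text
time: 7.1
ee_pos: [0.43, -0.0996, 0.1153]
tcp_rot: [180.0, 0.0, 155.5]
wrist_force: [0.2, -1.1, -3.4]
opening: 0.0332
```

```bash
python3 -c "
from h import *
a=shot('wrist','w_o1')['color']; b=shot('scene','s_o1')['color'][180:320,300:440]; b=cv2.resize(b,None,fx=1.7,fy=1.7,interpolation=cv2.INTER_CUBIC)
o=np.zeros((420,800,3),np.uint8);o[:,:560]=a;o[:b.shape[0],560:560+b.shape[1]]=b;cv2.imwrite('pics/o1.png',o[:,:,::-1])
o=bot.get_obs();p=o['ee_pos'];go(p[0],p[1],.21,4); go(.513,.137,.21,10,frm=(p[0],p[1],.21))"
```

```text
tool cm [-0.01  0.   -9.48] per row [-0.    0.   -2.37] yaw [1.7999e+02 4.0000e-02 1.5548e+02] t 7.2
tool cm [ 2.35 24.96  0.  ] per row [0.23 2.5  0.  ] yaw [1.7999e+02 4.0000e-02 1.5548e+02] t 7.2
```

View pics/o1.png

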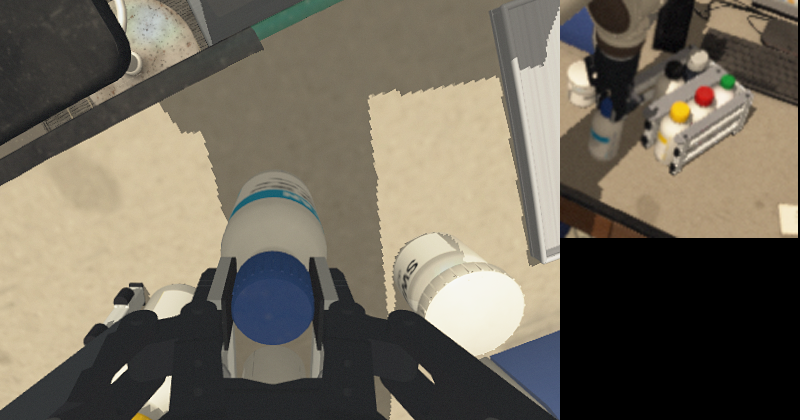

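Cyan is out and upright, weighing about 0.35 kg, with the jar untouched. Now up and over to the far half of the drip tray.

Emit:
arm_command(increments=[[1,0,0,-2.0,0,0,0],[1,0,0,-3.0,0,0,0],[1,0,0,-3.0,0,0,0],[1,0,0,-3.0,0,0,0],[1,0.2,1.5,0,0,0,0],[1,0.24,2.5,0,0,0,0],[1,0.24,2.5,0,0,0,0],[1,0.24,2.5,0,0,0,0],[1,0.24,2.5,0,0,0,0],[1,0.24,2.5,0,0,0,0]])

```text
time: 8.45
ee_pos: [0.4761, 0.0349, 0.2234]
tcp_rot: [-180.0, -0.1, 155.5]
wrist_force: [0.3, -0.8, -2.8]
opening: 0.0333
```

Emit:
arm_command(increments=[[1,0.24,2.5,0,0,0,0],[1,0.24,2.5,0,0,0,0],[1,0.24,2.5,0,0,0,0],[1,0.24,2.5,0,0,0,0],[1,0.1,1.4,0,0,0,0],[1,0,0,0,0,0,0],[1,0,0,0,0,0,0]])

```text
time: 9.32
ee_pos: [0.5134, 0.1411, 0.2247]
tcp_rot: [-180.0, -0.0, 155.5]
wrist_force: [0.9, -0.5, -2.6]
opening: 0.0333
```

```bash
python3 -c "
from h import *
shot('wrist','w_d1'); go(.513,.137,.1165,4)"
```

```text
tool cm [-0.12 -0.37 10.85] per row [-0.03 -0.09  2.71] yaw [-179.99   -0.    155.44] t 9.375
```

View pics/w_d1.png

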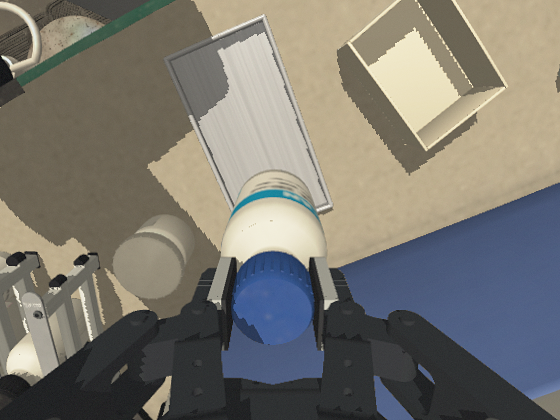

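Cyan hangs upright above the tray; visible tray corners are (165,60), (266,17) and (331,208). I check the tray centre against them.

```bash
python3 - <<'E'
from h import *
c=load('w_d1')
A,B,C=[onz(c,*p,.016) for p in((165,60),(266,17),(331,208))]
print(A,B,C,np.linalg.norm(A-B),np.linalg.norm(B-C),'mid',(A+C)/2, np.degrees(np.arctan2(*(C-B)[[1,0]])))
m=(A+C)/2;e=(C-B)/np.linalg.norm(C-B);print(m+.045*e,m-.045*e)
E
```

```text
[0.36975737 0.09394662 0.016     ] [0.37641449 0.197112   0.016     ] [0.57390851 0.18269149 0.016     ] 0.10337994394247203 0.19801979959438526 mid [0.47183294 0.13831905 0.016     ] -4.17618001105106
[0.51671346 0.13504199 0.016     ] [0.42695242 0.14159611 0.016     ]
```

Emit:
arm_command(increments=[[1,-0.3,-0.4,2.0,0,0,0],[1,0,0,2.5,0,0,0],[1,0,0,2.5,0,0,0],[1,0,0,2.0,0,0,0],[1,0,0,1.0,0,0,0],[1,0,0,0.4,0,0,0],[1,0,0,0.3,0,0,0],[1,0,0,0.1,0,0,0],[1,0,0,0,0,0,0]])

```text
time: 10.5
ee_pos: [0.5148, 0.1367, 0.1175]
tcp_rot: [180.0, 0.0, 155.5]
wrist_force: [0.3, -1.2, -2.9]
opening: 0.0329
```

Emit:
arm_command(increments=[[1,0,0,0.1,0,0,0],[1,0,0,0.05,0,0,0],[1,0,0,0,0,0,0]])

```text
time: 10.88
ee_pos: [0.5151, 0.1367, 0.1164]
tcp_rot: [179.9, 0.1, 155.5]
wrist_force: [0.3, 0.8, 4.6]
opening: 0.0334
```

Emit:
arm_command(increments=[[-1,0,0,0,0,0,0],[-1,0,0,0,0,0,0],[-1,0,0,0,0,0,0],[-1,0,0,0,0,0,0],[-1,0,0,0,0,0,0],[-1,0,0,0,0,0,0],[-1,0,0,-1.5,0,0,0],[-1,0,0,-3,0,0,0],[-1,0,0,-3,0,0,0],[-1,0,0,-3,0,0,0]])

```text
time: 12.12
ee_pos: [0.5147, 0.1366, 0.2228]
tcp_rot: [180.0, 0.1, 155.5]
wrist_force: [1.4, 0.2, 0.1]
opening: 0.0853
```

```bash
python3 -c "
from h import *
u=np.array([np.cos(np.radians(-24.5)),np.sin(np.radians(-24.5))]);n=np.array([-u[1],u[0]]);t=np.array([.561,-.2014])
for x in(-.0645,.0,.064): print(x,t+u*x+.0385*n)
p=t+.0385*n; go(*p,.215,12)"
```

```text
-0.0645 [ 0.51827319 -0.13961878]
0.0 [ 0.57696569 -0.16636649]
0.064 [ 0.63520321 -0.19290686]
tool cm [-18.24 -24.98   0.78] per row [-1.52 -2.08  0.06] yaw [1.7996e+02 5.0000e-02 1.5547e+02] t 12.125
```

Emit:
arm_command(increments=[[-1,-0.4,-2.6,0,0,0,0],[-1,-0.4,-3.2,0,0,0,0],[-1,-0.5,-3.2,0,0,0,0],[-1,-0.5,-3.2,0,0,0,0],[-1,-0.5,-3.2,0,0,0,0],[-1,-0.5,-3.2,0,0,0,0],[-1,-0.5,-3.2,0,0,0,0],[-1,-0.5,-2.7,0,0,0,0],[-1,-0.9,-1.6,0,0,0,0],[-1,-2.0,0,0,0,0,0]])

```text
time: 13.38
ee_pos: [0.4671, -0.1298, 0.2223]
tcp_rot: [180.0, 0.1, 155.4]
wrist_force: [0.4, -0.3, 0.2]
opening: 0.0852
```

Emit:
arm_command(increments=[[-1,-3,0.3,0,0,0,0],[-1,-3,0.3,0.4,0,0,0],[-1,-3,0.3,0.4,0,0,0],[-1,-1.5,0.2,0,0,0,0],[-1,0,0,0,0,0,0],[-1,0,0,0,0,0,0]])

```text
time: 14.12
ee_pos: [0.567, -0.1621, 0.2133]
tcp_rot: [180.0, 0.0, 155.5]
wrist_force: [-0.3, 0.5, -0.0]
opening: 0.0857
```

```bash
python3 -c "
from h import *
shot('wrist','w_b1'); go(.577,-.1664,.1135,5)"
```

```text
tool cm [-1.09  0.03  9.98] per row [-0.22  0.01  2.  ] yaw [1.8000e+02 3.0000e-02 1.5548e+02] t 14.175
```

View pics/w_b1.png

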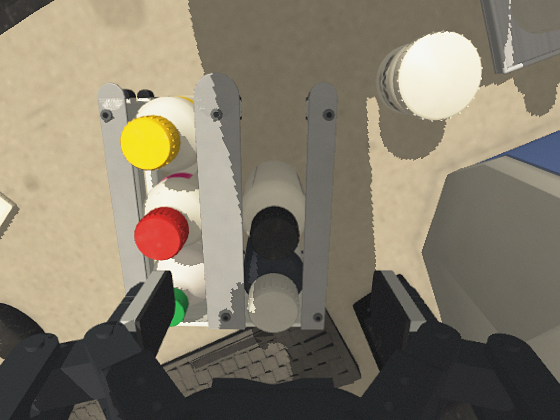

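Black's cap is at about (275,230), the white wash cap at about (274,305), with the rail screws at (217,115), (329,115), (225,317) and (318,317). I check these against predicted positions.

```bash
python3 - <<'E'
from h import *
c=load('w_b1')
u=np.array([np.cos(np.radians(-24.5)),np.sin(np.radians(-24.5))]);n=np.array([-u[1],u[0]]);t=np.array([.561,-.2014])
rf=lambda q:(((q[:2]-t)@u).round(4),((q[:2]-t)@n).round(4))
for p in((106,115),(217,115),(329,115),(225,317),(318,317)):print('screw',p,rf(onz(c,*p,.108)))
for nm,x,z,r in(('black',0,.14,.0175),('wash',.064,.131,.0205)):
    for dx,dy in((0,0),(-r,0),(r,0),(0,r),(0,-r)):
        q=t+u*(x+dx)+n*(.0385+dy);print(nm,dx,dy,proj(c,[*q,z]).round(1),end=' ')
    print()
im=c['color'][180:340,210:340];im=cv2.convertScaleAbs(im,alpha=1.6,beta=30);cv2.imwrite('pics/b1c.png',cv2.resize(im,None,fx=4,fy=3.7,interpolation=cv2.INTER_CUBIC)[:,:,::-1])
E
```

```text
screw (106, 115) (np.float64(-0.0769), np.float64(-0.0793))
screw (217, 115) (np.float64(-0.076), np.float64(-0.0004))
screw (329, 115) (np.float64(-0.076), np.float64(0.0779))
screw (225, 317) (np.float64(0.0903), np.float64(-0.002))
screw (318, 317) (np.float64(0.0903), np.float64(0.0771))
black 0 0 [272.7 233.6] black -0.0175 0 [272.7 209. ] black 0.0175 0 [272.7 257. ] black 0 0.0175 [298.6 233.6] black 0 -0.0175 [246.8 233.6] 
wash 0 0 [272.7 306.6] wash -0.0205 0 [272.7 283.1] wash 0.0205 0 [272.7 328.9] wash 0 0.0205 [299.6 306.6] wash 0 -0.0205 [245.8 306.6]
```

View pics/b1c.png

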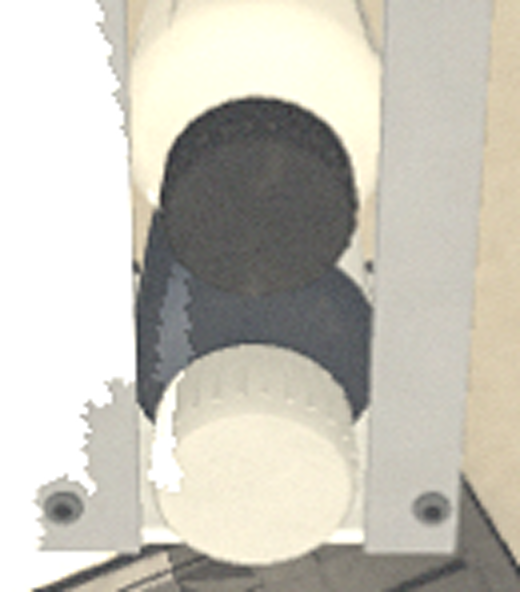

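Black's cap top is at about (274.5,238) and the wash cap's at (274,312), 2–4 mm deeper than nominal, so wash is against the stop. Going for black.

Emit:
arm_command(increments=[[-1,-1.25,0.14,1.5,0,0,0],[-1,0,0,2.3,0,0,0],[-1,0,0,2.3,0,0,0],[-1,0,0,2.3,0,0,0],[-1,0,0,1.5,0,0,0],[-1,0,0,0.1,0,0,0],[-1,0,0,0,0,0,0]])

```text
time: 15.05
ee_pos: [0.5797, -0.1663, 0.1133]
tcp_rot: [180.0, 0.1, 155.5]
wrist_force: [-0.5, 0.0, 1.6]
opening: 0.0853
```

Emit:
arm_command(increments=[[1,0,0,0,0,0,0],[1,0,0,0,0,0,0],[1,0,0,0,0,0,0],[1,0,0,0,0,0,0],[1,0,0,0,0,0,0],[1,0,0,0,0,0,0],[1,0,0,0,0,0,0],[1,0,0,0,0,0,0]], grip_force=45)

```text
time: 16.05
ee_pos: [0.5795, -0.1663, 0.1131]
tcp_rot: [180.0, 0.0, 155.5]
wrist_force: [-0.2, -0.6, 5.6]
opening: 0.0332
```

Emit:
arm_command(increments=[[1,0,0,-0.2,0,0,0],[1,0,0,0,0,0,0],[1,1.3,0,0,0,0,0],[1,1.6,0,0,0,0,0],[1,1.6,0,0,0,0,0],[1,1.6,0,0,0,0,0]])

```text
time: 16.8
ee_pos: [0.5225, -0.1403, 0.1143]
tcp_rot: [-180.0, -0.0, 155.5]
wrist_force: [0.3, 0.3, -1.2]
opening: 0.0333
```

Emit:
arm_command(increments=[[1,1.6,0,0,0,0,0],[1,1.6,0,0,0,0,0],[1,1.6,0,0,0,0,0],[1,1.6,0,0,0,0,0],[1,1.6,0,0,0,0,0],[1,1.6,0,0,0,0,0],[1,0.4,0,0,0,0,0],[1,0,0,0,0,0,0]])

```text
time: 17.8
ee_pos: [0.4328, -0.0993, 0.1147]
tcp_rot: [180.0, 0.0, 155.5]
wrist_force: [0.3, -0.6, -1.6]
opening: 0.0331
```

```bash
python3 -c "
from h import *
o=bot.get_obs();p=o['ee_pos'];print(p);go(.426,.1416,.225,11,frm=(p[0],p[1],.225))"
```

```text
[ 0.43277144 -0.09928541  0.1146773 ]
tool cm [10.61 21.64 -0.  ] per row [ 0.96  1.97 -0.  ] yaw [1.7999e+02 3.0000e-02 1.5548e+02] t 17.8
```

Emit:
arm_command(increments=[[1,0,0,-2.0,0,0,0],[1,0,0,-3.0,0,0,0],[1,0,0,-3.0,0,0,0],[1,0,0,-3.0,0,0,0],[1,0.5,1.0,0,0,0,0],[1,1.0,2.0,0,0,0,0],[1,1.0,2.0,0,0,0,0],[1,1.0,2.0,0,0,0,0],[1,1.0,2.0,0,0,0,0],[1,1.0,2.0,0,0,0,0]])

```text
time: 19.05
ee_pos: [0.4283, 0.0246, 0.2233]
tcp_rot: [-180.0, -0.1, 155.5]
wrist_force: [0.5, -0.1, -1.1]
opening: 0.0337
```

Emit:
arm_command(increments=[[1,1.0,2.0,0,0,0,0],[1,1.0,2.0,0,0,0,0],[1,1.0,2.0,0,0,0,0],[1,1.0,2.0,0,0,0,0],[1,0.8,1.8,0,0,0,0],[1,0.3,0.8,0,0,0,0],[1,0,0,0,0,0,0],[1,0,0,0,0,0,0]])

```text
time: 20.05
ee_pos: [0.4261, 0.1407, 0.2244]
tcp_rot: [-180.0, -0.0, 155.5]
wrist_force: [0.2, 0.4, -0.4]
opening: 0.0332
```

```bash
python3 -c "
from h import *
shot('wrist','w_d2'); go(.426,.1416,.1165,5)"
```

```text
tool cm [ 0.05  0.08 10.8 ] per row [0.01 0.02 2.16] yaw [-179.99   -0.    155.44] t 20.1
```

View pics/w_d2.png

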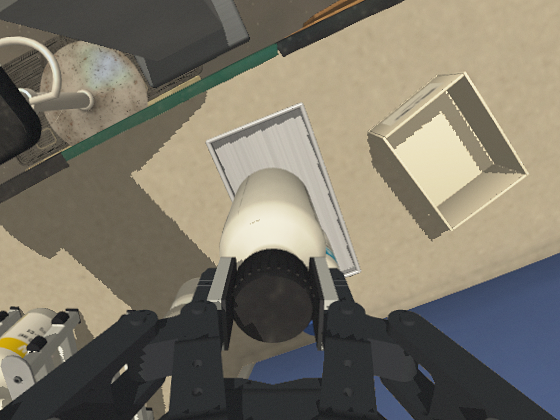

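Black hangs above the near half, with blue behind it. Card tray rim corners are (465,73), (527,174), (450,229) and (372,136).

Emit:
arm_command(increments=[[1,0,0,2.0,0,0,0],[1,0,0,2.5,0,0,0],[1,0,0,2.5,0,0,0],[1,0,0,2.0,0,0,0],[1,0,0,1.0,0,0,0],[1,0,0,0.5,0,0,0],[1,0,0,0.2,0,0,0],[1,0,0,0.1,0,0,0],[1,0,0,0,0,0,0],[1,0,0,0,0,0,0]])

```text
time: 21.35
ee_pos: [0.4262, 0.1412, 0.1168]
tcp_rot: [180.0, 0.0, 155.5]
wrist_force: [-0.6, -0.4, -1.6]
opening: 0.0334
```

```bash
python3 - <<'E'
from h import *
c=load('w_d2')
for z in(.04,.055):
    P=np.array([onz(c,*p,z) for p in((465,73),(527,174),(450,229),(372,136))])
    print(z,P.mean(0),[np.linalg.norm(P[i]-P[i-1]).round(4) for i in range(4)],[np.degrees(np.arctan2(*(P[i]-P[i-1])[[1,0]])).round(1) for i in range(4)])
A,B,C=[onz(c,*p,.016) for p in((207,142),(301,104),(358,272))]
print('drip',(A+C)/2,np.linalg.norm(A-B),np.linalg.norm(C-B))
E
```

```text
0.04 [0.47798373 0.31144592 0.04      ] [np.float64(0.0996), np.float64(0.1229), np.float64(0.092), np.float64(0.1306)] [np.float64(100.9), np.float64(16.1), np.float64(-74.9), np.float64(-160.8)]
0.055 [0.47228344 0.30512574 0.055     ] [np.float64(0.095), np.float64(0.1173), np.float64(0.0878), np.float64(0.1246)] [np.float64(100.9), np.float64(16.1), np.float64(-74.9), np.float64(-160.8)]
drip [0.47024521 0.13825964 0.016     ] 0.10123167765266036 0.19778203758900145
```

Emit:
arm_command(increments=[[1,0,0,0.08,0,0,0],[1,0,0,0,0,0,0],[-1,0,0,0,0,0,0],[-1,0,0,0,0,0,0],[-1,0,0,0,0,0,0],[-1,0,0,0,0,0,0],[-1,0,0,0,0,0,0],[-1,0,0,0,0,0,0],[-1,0,0,-1.5,0,0,0],[-1,0,0,-3,0,0,0]])

```text
time: 22.6
ee_pos: [0.4256, 0.141, 0.1613]
tcp_rot: [-179.9, -0.1, 155.5]
wrist_force: [1.0, 1.4, 0.3]
opening: 0.0854
```

Emit:
arm_command(increments=[[-1,0,0,-3,0,0,0],[-1,0,0,-3,0,0,0],[-1,0,0,0,0,0,0]])

```text
time: 22.98
ee_pos: [0.427, 0.1415, 0.2239]
tcp_rot: [179.8, 0.2, 155.5]
wrist_force: [1.3, -0.5, 0.2]
opening: 0.0853
```

```bash
python3 -c "
from h import *
a=shot('wrist','w_d3')['color']; b=shot('scene','s_d3')['color'][170:310,220:440]; b=cv2.resize(b,None,fx=1.7,fy=1.7)
o=np.zeros((600,560,3),np.uint8);o[:420]=a;o[420:,:374]=b[:180];cv2.imwrite('pics/d3.png',o[:,:,::-1])
u=np.array([np.cos(np.radians(-24.5)),np.sin(np.radians(-24.5))])
q=np.array([.5795,-.1663])+.065*u; print(q); go(.45,-.11,.222,9); go(*q,.212,10,frm=(.45,-.11,.222))"
```

```text
[ 0.63864748 -0.19325506]
tool cm [-12.59 -21.87  -0.09] per row [-1.4  -2.43 -0.01] yaw [1.7997e+02 3.0000e-02 1.5547e+02] t 23.075
tool cm [-20.62   0.26   1.01] per row [-2.06  0.03  0.1 ] yaw [1.7997e+02 3.0000e-02 1.5547e+02] t 23.075
```

View pics/d3.png

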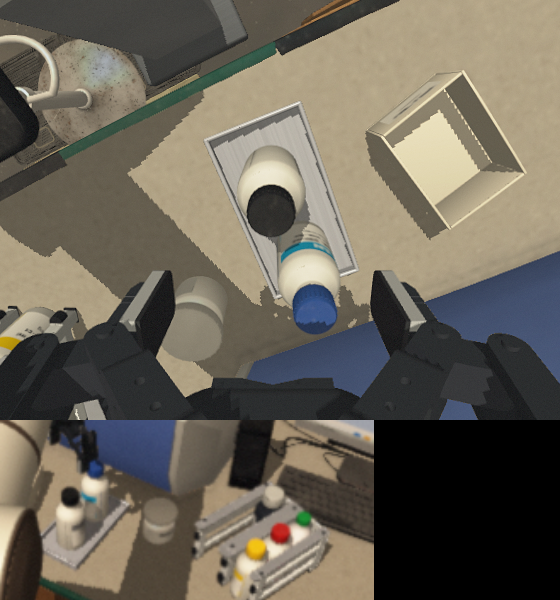

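Both inks stand upright in the drip tray, with black at (271,210) and blue at (315,305), and the jar and rack are unchanged. Now the wash bottle, first back and then along the lane.

Emit:
arm_command(increments=[[-1,-1.0,-1.9,0,0,0,0],[-1,-1.4,-2.5,0,0,0,0],[-1,-1.4,-2.5,0,0,0,0],[-1,-1.4,-2.5,0,0,0,0],[-1,-1.4,-2.5,0,0,0,0],[-1,-1.4,-2.5,0,0,0,0],[-1,-1.4,-2.5,0,0,0,0],[-1,-1.4,-2.5,0,0,0,0],[-1,-1.8,-2.2,0,0,0,0],[-1,-2.2,0,0,0,0,0]])

```text
time: 24.32
ee_pos: [0.4706, -0.1181, 0.2201]
tcp_rot: [-180.0, -0.1, 155.4]
wrist_force: [-0.4, 1.0, 0.8]
opening: 0.0856
```

Emit:
arm_command(increments=[[-1,-2.5,0,0,0,0,0],[-1,-2.8,0,0.3,0,0,0],[-1,-2.8,0,0.3,0,0,0],[-1,-2.8,0,0.3,0,0,0],[-1,-2.8,0,0,0,0,0],[-1,-2.8,0,0,0,0,0],[-1,0,0,0,0,0,0],[-1,0,0,0,0,0,0]])

```text
time: 25.32
ee_pos: [0.6205, -0.1851, 0.211]
tcp_rot: [-180.0, -0.1, 155.5]
wrist_force: [-1.3, 0.2, 0.5]
opening: 0.0855
```

```bash
python3 - <<'E'
from h import *
c=shot('wrist','w_w1'); go(.6387,-.1933,.108,5)
u=np.array([np.cos(np.radians(-24.5)),np.sin(np.radians(-24.5))]);n=np.array([-u[1],u[0]]);t=np.array([.561,-.2014])
q=t+u*.066+n*.039
for dx in(-.0205,0,.0205):print(proj(c,[*(q+dx*u),.131]).round(1))
cv2.imwrite('pics/w1c.png',cv2.resize(c['color'][120:380,180:370],None,fx=3,fy=2.3)[:,:,::-1])
E
```

```text
tool cm [-2.01 -0.   10.35] per row [-0.4  -0.    2.07] yaw [-1.7999e+02 -5.0000e-02  1.5548e+02] t 25.375
[271.4 212.7]
[271.5 240.3]
[271.5 266.5]
```

View pics/w1c.png

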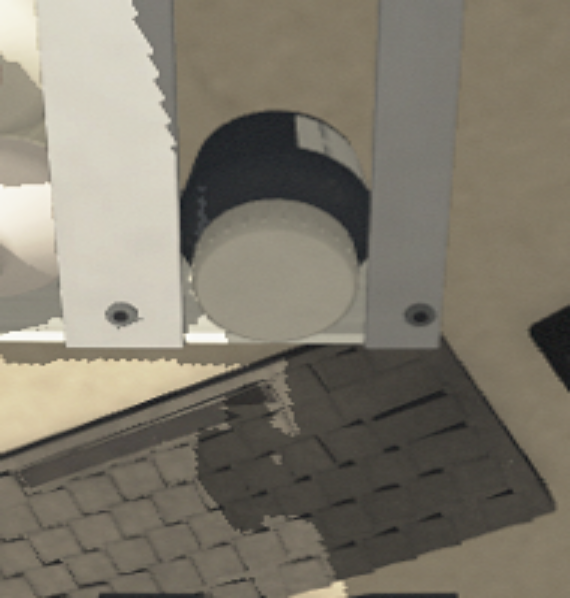

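The white cap on a dark body is centred at (271,241), within 1 px of the prediction, so I descend onto it.

Emit:
arm_command(increments=[[-1,-1.9,0,1.0,0,0,0],[-1,0,0,2.3,0,0,0],[-1,0,0,2.3,0,0,0],[-1,0,0,2.3,0,0,0],[-1,0,0,1.5,0,0,0],[-1,0,0,0.8,0,0,0],[-1,0,0,0.1,0,0,0],[-1,0,0,0,0,0,0]])

```text
time: 26.38
ee_pos: [0.6388, -0.1932, 0.1097]
tcp_rot: [180.0, 0.1, 155.5]
wrist_force: [0.2, -0.0, -0.1]
opening: 0.0855
```

Emit:
arm_command(increments=[[1,0,0,0,0,0,0],[1,0,0,0,0,0,0],[1,0,0,0,0,0,0],[1,0,0,0,0,0,0],[1,0,0,0,0,0,0],[1,0,0,0,0,0,0],[1,0,0,0,0,0,0],[1,0,0,0,0,0,0]], grip_force=45)

```text
time: 27.38
ee_pos: [0.6386, -0.1933, 0.1093]
tcp_rot: [-180.0, 0.0, 155.5]
wrist_force: [-0.6, -0.9, 5.7]
opening: 0.0395
```

Emit:
arm_command(increments=[[1,0,0,-0.2,0,0,0],[1,0,0,0,0,0,0],[1,1.0,0,0,0,0,0],[1,1.5,0,0,0,0,0]])

```text
time: 27.88
ee_pos: [0.6149, -0.1824, 0.1102]
tcp_rot: [-180.0, -0.1, 155.5]
wrist_force: [-0.1, 0.2, -1.4]
opening: 0.0393
```

Emit:
arm_command(increments=[[1,2,0,0,0,0,0],[1,2,0,0,0,0,0],[1,2,0,0,0,0,0],[1,2,0,0,0,0,0],[1,2,0,0,0,0,0],[1,2,0,0,0,0,0],[1,2,0,0,0,0,0],[1,2,0,0,0,0,0],[1,2,0,0,0,0,0],[1,2,0,0,0,0,0]])

```text
time: 29.12
ee_pos: [0.4324, -0.0992, 0.1105]
tcp_rot: [-180.0, -0.0, 155.5]
wrist_force: [0.1, 0.5, -1.7]
opening: 0.0395
```

```bash
python3 -c "
from h import *
o=bot.get_obs();p=o['ee_pos'];print(p);go(.473,.306,.225,18,frm=(p[0],p[1],.225));go(.36,.05,.3,10,frm=(p[0],p[1],.3));go(.473,.306,.3,12,frm=(.36,.05,.3))"
```

```text
[ 0.43244193 -0.09923502  0.11046304]
tool cm [13.13 38.55  0.  ] per row [0.73 2.14 0.  ] yaw [-1.8000e+02 -2.0000e-02  1.5548e+02] t 29.125
tool cm [12.78 10.57  0.  ] per row [1.28 1.06 0.  ] yaw [-1.8000e+02 -2.0000e-02  1.5548e+02] t 29.125
tool cm [ 0.34 27.98 -0.  ] per row [ 0.03  2.33 -0.  ] yaw [-1.8000e+02 -2.0000e-02  1.5548e+02] t 29.125
```

Lifting high enough to pass 45 mm above the ink caps.

Emit:
arm_command(increments=[[1,0,0,-2,0,0,0],[1,0,0,-3.5,0,0,0],[1,0,0,-3.5,0,0,0],[1,0,0,-3.5,0,0,0],[1,0,0,-3.5,0,0,0],[1,0,0,-3,0,0,0],[1,0.5,1.4,0,0,0,0],[1,0.8,2.4,0,0,0,0],[1,0.8,2.4,0,0,0,0],[1,0.8,2.4,0,0,0,0]])

```text
time: 30.38
ee_pos: [0.4424, -0.008, 0.2993]
tcp_rot: [-180.0, -0.1, 155.5]
wrist_force: [0.3, 0.1, -1.5]
opening: 0.0395
```

Emit:
arm_command(increments=[[1,0.8,2.4,0,0,0,0],[1,0.8,2.4,0,0,0,0],[1,0.8,2.4,0,0,0,0],[1,0.8,2.4,0,0,0,0],[1,0.8,2.4,0,0,0,0],[1,0.8,2.4,0,0,0,0],[1,0.8,2.4,0,0,0,0],[1,0.8,2.4,0,0,0,0],[1,0.8,2.4,0,0,0,0],[1,0.8,2.4,0,0,0,0]])

```text
time: 31.62
ee_pos: [0.4689, 0.2434, 0.2993]
tcp_rot: [-179.9, -0.1, 155.5]
wrist_force: [-0.1, -0.7, -1.4]
opening: 0.0395
```

Emit:
arm_command(increments=[[1,0.8,2.4,0,0,0,0],[1,0.6,1.9,0,0,0,0],[1,0.3,0.9,0,0,0,0],[1,0,0,2,0,0,0],[1,0,0,2.5,0,0,0],[1,0,0,2.5,0,0,0],[1,0,0,1.5,0,0,0],[1,0,0,0,0,0,0],[1,0,0,0,0,0,0]])

```text
time: 32.75
ee_pos: [0.4763, 0.2965, 0.2168]
tcp_rot: [179.9, 0.0, 155.5]
wrist_force: [-0.2, -0.3, -0.6]
opening: 0.0398
```

```bash
python3 -c "
from h import *
a=shot('wrist','w_k1'); b=shot('top','t_k1'); go(.473,.306,.112,5)
o=np.zeros((420,800,3),np.uint8);o[:,:560]=a['color'];o[:240,560:]=cv2.resize(b['color'][180:270,200:290],(240,240));cv2.imwrite('pics/k1.png',o[:,:,::-1])"
```

```text
tool cm [ 0.71  0.7  10.49] per row [0.14 0.14 2.1 ] yaw [1.7992e+02 5.0000e-02 1.5547e+02] t 32.85
```

View pics/k1.png

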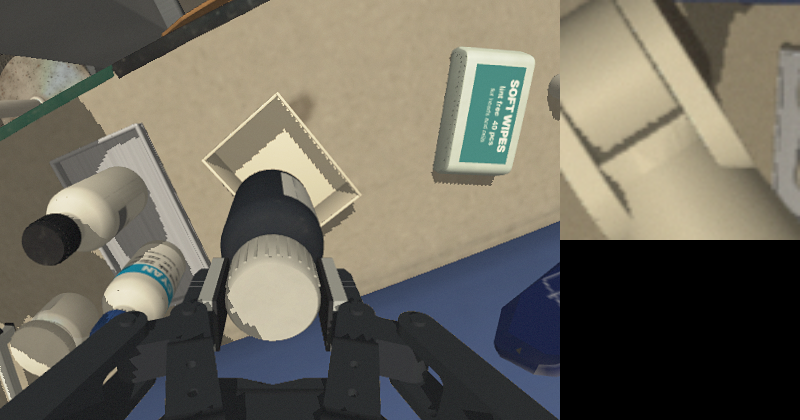

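Wash is held upright above the card tray; visible rim corners are (203,160), (278,93) and (360,194). I check its centre and the cap's place in the jaws.

```bash
python3 - <<'E'
from h import *
c=load('w_k1')
A,B,C=[onz(c,*p,.055) for p in((203,160),(278,93),(360,194))]
m=(A+C)/2; print(m,np.linalg.norm(A-B),np.linalg.norm(C-B),A,B,C)
e=(C-B)/np.linalg.norm(C-B); f=(A-B)/np.linalg.norm(A-B); print('centre from B',B+.063*e+.049*f)
o=bot.get_obs();p=o['ee_pos'];zt=p[2]-.1093+.131
print(p,'cap',onz(c,274,302,zt)); go(.474,.305,.112,5)
E
```

```text
[0.47391798 0.30825453 0.055     ] 0.08765273176020072 0.11670544574069422 [0.42996536 0.24997078 0.055     ] [0.40573289 0.33420728 0.055     ] [0.5178706  0.36653828 0.055     ]
centre from B [0.47981367 0.30456997 0.055     ]
[0.47640144 0.29663539 0.21693926] cap [0.47757824 0.29666885 0.23863926]
tool cm [ 0.58  0.65 10.49] per row [0.12 0.13 2.1 ] yaw [1.7992e+02 5.0000e-02 1.5547e+02] t 32.85
```

Emit:
arm_command(increments=[[1,0.3,0.45,0,0,0,0],[1,0.3,0.4,1.0,0,0,0],[1,0,0,2,0,0,0],[1,0,0,2,0,0,0],[1,0,0,2,0,0,0],[1,0,0,1.5,0,0,0],[1,0,0,1.0,0,0,0],[1,0,0,0.5,0,0,0],[1,0,0,0.2,0,0,0],[1,0,0,0.1,0,0,0]])

```text
time: 34.1
ee_pos: [0.4743, 0.3068, 0.1132]
tcp_rot: [180.0, 0.0, 155.5]
wrist_force: [0.3, 0.5, -1.9]
opening: 0.0396
```

Emit:
arm_command(increments=[[1,0,0,0.1,0,0,0],[1,0,0,0,0,0,0]])

```text
time: 34.35
ee_pos: [0.4742, 0.3067, 0.1119]
tcp_rot: [180.0, 0.0, 155.5]
wrist_force: [0.8, -0.6, -1.9]
opening: 0.0393
```

Emit:
arm_command(increments=[[1,0,0,0.1,0,0,0],[1,0,0,0,0,0,0]])

```text
time: 34.6
ee_pos: [0.4744, 0.3067, 0.1118]
tcp_rot: [179.9, 0.1, 155.5]
wrist_force: [-1.0, -1.7, 5.5]
opening: 0.0393
```

Contact made, so I release and rise.

Emit:
arm_command(increments=[[-1,0,0,0,0,0,0],[-1,0,0,0,0,0,0],[-1,0,0,0,0,0,0],[-1,0,0,0,0,0,0],[-1,0,0,0,0,0,0],[-1,0,0,0,0,0,0],[-1,0,0,-1.5,0,0,0],[-1,0,0,-3,0,0,0],[-1,0,0,-3,0,0,0],[-1,0,0,-3,0,0,0]])

```text
time: 35.85
ee_pos: [0.4741, 0.3066, 0.218]
tcp_rot: [179.9, 0.0, 155.5]
wrist_force: [0.1, 0.6, 0.8]
opening: 0.0855
```

```bash
python3 -c "
from h import *
go(.4262,.1411,.222,8)"
```

```text
tool cm [ -2.51 -17.05  -0.41] per row [-0.31 -2.13 -0.05] yaw [1.7995e+02 4.0000e-02 1.5547e+02] t 35.85
```

Emit:
arm_command(increments=[[-1,-0.31,-2.13,-0.05,0,0,0],[-1,-0.31,-2.13,-0.05,0,0,0],[-1,-0.31,-2.13,-0.05,0,0,0],[-1,-0.31,-2.13,-0.05,0,0,0],[-1,-0.31,-2.13,-0.05,0,0,0],[-1,-0.31,-2.13,-0.05,0,0,0],[-1,-0.31,-2.13,-0.05,0,0,0],[-1,-0.31,-2.13,-0.05,0,0,0],[-1,0,0,0,0,0,0],[-1,0,0,0,0,0,0]])

```text
time: 37.1
ee_pos: [0.4261, 0.1413, 0.2198]
tcp_rot: [180.0, 0.0, 155.4]
wrist_force: [-0.5, 0.1, -1.0]
opening: 0.0853
```

```bash
python3 -c "
from h import *
c=shot('wrist','w_r1'); cv2.imwrite('pics/r1.png',c['color'][:,:,::-1]); go(.4262,.1412,.1163,5)
print([proj(c,[.4262,.1412,.143]),proj(c,[.515,.1367,.143])])"
```

```text
tool cm [-0.02 -0.03 10.34] per row [-0.   -0.01  2.07] yaw [179.99  -0.   155.47] t 37.15
[array([272.19351063, 216.9325416 ]), array([315.61372108, 319.70550919])]
```

View pics/r1.png

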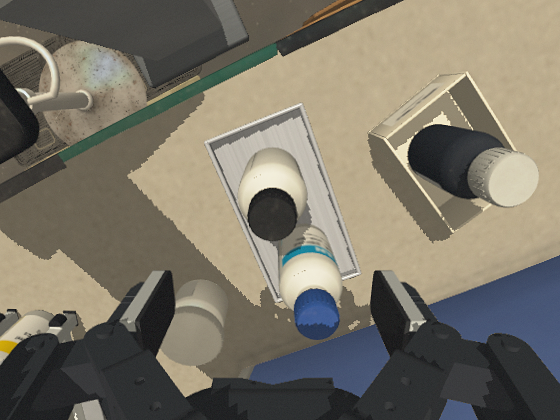

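Wash stands upright in the card tray (cap at 503,178). Black (271,215) and blue (316,313) are where they were left. Gripping black.

Emit:
arm_command(increments=[[-1,0,0,2.5,0,0,0],[-1,0,0,2.5,0,0,0],[-1,0,0,2.5,0,0,0],[-1,0,0,1.9,0,0,0],[-1,0,0,0.9,0,0,0],[-1,0,0,0,0,0,0],[-1,0,0,0,0,0,0]])

```text
time: 38.02
ee_pos: [0.4264, 0.1415, 0.1176]
tcp_rot: [180.0, 0.1, 155.5]
wrist_force: [0.3, -0.9, 0.4]
opening: 0.0854
```

Emit:
arm_command(increments=[[1,0,0,0,0,0,0],[1,0,0,0,0,0,0],[1,0,0,0,0,0,0],[1,0,0,0,0,0,0],[1,0,0,0,0,0,0],[1,0,0,0,0,0,0],[1,0,0,0,0,0,0],[1,0,0,-2.0,0,0,0],[1,0,0,-3.0,0,0,0],[1,0,0,-3.0,0,0,0]], grip_force=45)

```text
time: 39.28
ee_pos: [0.4256, 0.1413, 0.197]
tcp_rot: [-180.0, -0.1, 155.5]
wrist_force: [0.5, 0.5, -1.8]
opening: 0.033
```

```bash
python3 -c "
from h import *
o=bot.get_obs();p=o['ee_pos'];print(p,o['opening'],o['wrist_force'])
u=np.array([np.cos(np.radians(-24.5)),np.sin(np.radians(-24.5))]);q=np.array([.5795,-.1663])-.162*u
go(*q,p[2],11);print(q)"
```

```text
[0.42562804 0.14127027 0.19702114] 0.033013837294906936 [ 0.45759754  0.47669943 -1.79681821]
tool cm [-1.057e+01 -2.160e+01  1.000e-02] per row [-0.96 -1.96  0.  ] yaw [-1.7996e+02 -5.0000e-02  1.5547e+02] t 39.275
[ 0.43208627 -0.09911969]
```

Emit:
arm_command(increments=[[1,-0.5,-1.0,-2.0,0,0,0],[1,-1.0,-2.0,0,0,0,0],[1,-1.0,-2.0,0,0,0,0],[1,-1.0,-2.0,0,0,0,0],[1,-1.0,-2.0,0,0,0,0],[1,-1.0,-2.0,0,0,0,0],[1,-1.0,-2.0,0,0,0,0],[1,-1.0,-2.0,0,0,0,0],[1,-1.0,-2.0,0,0,0,0],[1,-1.0,-2.0,0,0,0,0]])

```text
time: 40.52
ee_pos: [0.4333, -0.0716, 0.2162]
tcp_rot: [-180.0, -0.1, 155.5]
wrist_force: [0.1, -0.3, -1.5]
opening: 0.0332
```

Emit:
arm_command(increments=[[1,-0.8,-1.7,0,0,0,0],[1,-0.3,-0.9,2.0,0,0,0],[1,0,0,2.5,0,0,0],[1,0,0,2.5,0,0,0],[1,0,0,1.9,0,0,0],[1,0,0,0.7,0,0,0],[1,0,0,0,0,0,0],[1,0,0,0,0,0,0]])

```text
time: 41.52
ee_pos: [0.4332, -0.0992, 0.1217]
tcp_rot: [180.0, 0.1, 155.5]
wrist_force: [0.3, -0.2, -1.3]
opening: 0.0335
```

```bash
python3 -c "
from h import *
u=np.array([np.cos(np.radians(-24.5)),np.sin(np.radians(-24.5))]);q=np.array([.5795,-.1663])
go(*(q-.162*u),.1158);go(*q,.1158,10)"
```

```text
tool cm [ 0.1  -0.04  0.59] per row [ 0.1  -0.04  0.59] yaw [1.7998e+02 7.0000e-02 1.5548e+02] t 41.525
tool cm [-16.1   -0.03   0.61] per row [-1.61 -0.    0.06] yaw [1.7998e+02 7.0000e-02 1.5548e+02] t 41.525
```

Emit:
arm_command(increments=[[1,0,-0.03,0.55,0,0,0],[1,0,0,0,0,0,0],[1,-1.0,0,0,0,0,0],[1,-1.2,0,0,0,0,0],[1,-1.2,0,0,0,0,0],[1,-1.2,0,0,0,0,0],[1,-1.2,0,0,0,0,0]])

```text
time: 42.4
ee_pos: [0.4862, -0.1239, 0.1151]
tcp_rot: [-180.0, -0.0, 155.5]
wrist_force: [-0.0, 0.3, -1.5]
opening: 0.0333
```

Emit:
arm_command(increments=[[1,-1.3,0,0,0,0,0],[1,-1.3,0,0,0,0,0],[1,-1.3,0,0,0,0,0],[1,-1.3,0,0,0,0,0],[1,-1.3,0,0,0,0,0],[1,-1.3,0,0,0,0,0],[1,-1.3,0,0,0,0,0],[1,-1.2,0,0,0,0,0],[1,0,0,0,0,0,0],[1,0,0,0,0,0,0]])

```text
time: 43.65
ee_pos: [0.5789, -0.1662, 0.1152]
tcp_rot: [-180.0, -0.0, 155.5]
wrist_force: [0.7, 0.1, -0.8]
opening: 0.0333
```

```bash
python3 -c "
from h import *
go(.5795,-.1663,.1141);print(bot.get_obs()['wrist_force'])"
```

```text
tool cm [-0.06  0.02  0.11] per row [-0.06  0.02  0.11] yaw [-1.8000e+02 -3.0000e-02  1.5547e+02] t 43.65
[ 0.74665693  0.07862336 -0.83305213]
```

Emit:
arm_command(increments=[[1,-0.06,0,0.1,0,0,0],[1,0,0,0.05,0,0,0],[1,0,0,0,0,0,0],[1,0,0,0,0,0,0]])

```text
time: 44.15
ee_pos: [0.5797, -0.1665, 0.1143]
tcp_rot: [180.0, 0.0, 155.5]
wrist_force: [-0.5, 0.2, 3.9]
opening: 0.0333
```

Contact with the bench, so I release, rise and return for cyan along the safe route.

Emit:
arm_command(increments=[[-1,0,0,0,0,0,0],[-1,0,0,0,0,0,0],[-1,0,0,0,0,0,0],[-1,0,0,0,0,0,0],[-1,0,0,0,0,0,0],[-1,0,0,0,0,0,0],[-1,0,0,-1.5,0,0,0],[-1,0,0,-3,0,0,0],[-1,0,0,-3,0,0,0],[-1,0,0,-3,0,0,0]])

```text
time: 45.4
ee_pos: [0.5796, -0.1665, 0.221]
tcp_rot: [180.0, 0.1, 155.5]
wrist_force: [0.8, 0.2, 0.4]
opening: 0.0858
```

Emit:
arm_command(increments=[[-1,2,0,0,0,0,0],[-1,3,0,0,0,0,0],[-1,3,0,0,0,0,0],[-1,3,0,0,0,0,0],[-1,2.0,1.5,0,0,0,0],[-1,0.5,2.5,0,0,0,0],[-1,0.5,2.5,0,0,0,0],[-1,0.5,2.5,0,0,0,0],[-1,0,0,0,0,0,0]])

```text
time: 46.52
ee_pos: [0.4853, -0.0233, 0.2198]
tcp_rot: [180.0, 0.1, 155.6]
wrist_force: [-0.1, -1.1, -1.1]
opening: 0.0859
```

```bash
python3 -c "
from h import *
go(.515,.1367,.22,8)"
```

```text
tool cm [ 3.91e+00  1.58e+01 -1.00e-02] per row [ 0.49  1.98 -0.  ] yaw [1.7997e+02 6.0000e-02 1.5559e+02] t 46.525
```

Emit:
arm_command(increments=[[-1,0.49,1.98,0,0,0,0],[-1,0.49,1.98,0,0,0,0],[-1,0.49,1.98,0,0,0,0],[-1,0.49,1.98,0,0,0,0],[-1,0.49,1.98,0,0,0,0],[-1,0.49,1.98,0,0,0,0],[-1,0.49,1.98,0,0,0,0],[-1,0.49,1.98,0,0,0,0],[-1,0,0,0,0,0,0]])

```text
time: 47.65
ee_pos: [0.5153, 0.1373, 0.2185]
tcp_rot: [-180.0, -0.0, 155.6]
wrist_force: [-0.3, 0.1, -0.9]
opening: 0.0854
```

```bash
python3 -c "
from h import *
go(.515,.1367,.1168,5)"
```

```text
tool cm [-0.   -0.06 10.17] per row [-0.   -0.01  2.03] yaw [-1.7999e+02 -2.0000e-02  1.5557e+02] t 47.65
```

Emit:
arm_command(increments=[[-1,0,-0.06,2.5,0,0,0],[-1,0,0,2.5,0,0,0],[-1,0,0,2.5,0,0,0],[-1,0,0,1.8,0,0,0],[-1,0,0,0.8,0,0,0],[-1,0,0,0,0,0,0],[-1,0,0,0,0,0,0]])

```text
time: 48.52
ee_pos: [0.5153, 0.1355, 0.1187]
tcp_rot: [180.0, 0.1, 155.5]
wrist_force: [0.0, -0.1, 0.6]
opening: 0.0854
```

Emit:
arm_command(increments=[[1,0,0,0,0,0,0],[1,0,0,0,0,0,0],[1,0,0,0,0,0,0],[1,0,0,0,0,0,0],[1,0,0,0,0,0,0],[1,0,0,0,0,0,0],[1,0,0,0,0,0,0],[1,0,0,-2.0,0,0,0],[1,0,0,-3.5,0,0,0],[1,0,0,-3.5,0,0,0]], grip_force=45)

```text
time: 49.78
ee_pos: [0.5142, 0.135, 0.2074]
tcp_rot: [-179.9, -0.1, 155.5]
wrist_force: [0.3, 0.5, -2.7]
opening: 0.0332
```

```bash
python3 -c "
from h import *
o=bot.get_obs();p=o['ee_pos'];print(p,o['opening'],o['wrist_force'])
u=np.array([np.cos(np.radians(-24.5)),np.sin(np.radians(-24.5))]);q=np.array([.5181,-.1396])-.096*u
go(.43,.06,.22,5);go(*q,.22,8,frm=(.43,.06,.22));print(q)"
```

```text
[0.5141504  0.13495014 0.20741979] 0.03316570133500996 [ 0.3189587   0.53451176 -2.71277883]
tool cm [  4.55 -10.32  -1.23] per row [ 0.91 -2.06 -0.25] yaw [-1.7987e+02 -1.2000e-01  1.5546e+02] t 49.775
tool cm [ -6.7  -14.51   0.02] per row [-0.84 -1.81  0.  ] yaw [-1.7987e+02 -1.2000e-01  1.5546e+02] t 49.775
[ 0.43074372 -0.09978945]
```

Emit:
arm_command(increments=[[1,0.9,-2.06,-0.6,0,0,0],[1,0.9,-2.06,-0.6,0,0,0],[1,0.9,-2.06,0,0,0,0],[1,0.9,-2.06,0,0,0,0],[1,0.9,-2.06,0,0,0,0],[1,-0.8,-1.8,0,0,0,0],[1,-0.8,-1.8,0,0,0,0],[1,-0.8,-1.8,0,0,0,0],[1,-0.8,-1.8,0,0,0,0],[1,-0.8,-1.8,0,0,0,0]])

```text
time: 51.02
ee_pos: [0.4295, -0.0389, 0.2187]
tcp_rot: [-179.9, -0.1, 155.5]
wrist_force: [-0.4, 0.7, -3.1]
opening: 0.033
```

Emit:
arm_command(increments=[[1,-0.8,-1.8,0,0,0,0],[1,-0.9,-1.8,0,0,0,0],[1,-0.9,-1.8,0,0,0,0],[1,0,0,2.5,0,0,0],[1,0,0,2.5,0,0,0],[1,0,0,2.5,0,0,0],[1,0,0,1.5,0,0,0],[1,0,0,0.8,0,0,0],[1,0,0,0,0,0,0],[1,0,0,0,0,0,0]])

```text
time: 52.28
ee_pos: [0.4318, -0.0982, 0.1226]
tcp_rot: [180.0, 0.1, 155.5]
wrist_force: [-0.3, 0.0, -3.4]
opening: 0.0328
```

```bash
python3 -c "
from h import *
u=np.array([np.cos(np.radians(-24.5)),np.sin(np.radians(-24.5))]);q=np.array([.5181,-.1396])
go(*(q-.096*u),.1165);go(*q,.1165,8)"
```

```text
tool cm [ 0.03 -0.19  0.61] per row [ 0.03 -0.19  0.61] yaw [1.7999e+02 6.0000e-02 1.5547e+02] t 52.275
tool cm [-9.57 -0.19  0.62] per row [-1.2  -0.02  0.08] yaw [1.7999e+02 6.0000e-02 1.5547e+02] t 52.275
```

Emit:
arm_command(increments=[[1,0,-0.18,0.58,0,0,0],[1,0,0,0,0,0,0],[1,-1.0,0,0,0,0,0],[1,-1.2,0,0,0,0,0],[1,-1.2,0,0,0,0,0],[1,-1.2,0,0,0,0,0]])

```text
time: 53.02
ee_pos: [0.4735, -0.1192, 0.1159]
tcp_rot: [-180.0, -0.0, 155.5]
wrist_force: [0.3, -0.1, -3.6]
opening: 0.0336
```

```bash
python3 -c "
from h import *
go(.5181,-.1396,.1165,4);print(bot.get_obs()['wrist_force'])"
```

```text
tool cm [-4.9  -0.   -0.07] per row [-1.23 -0.   -0.02] yaw [-1.8000e+02 -1.0000e-02  1.5547e+02] t 53.025
[ 0.31858553 -0.08242583 -3.60944568]
```

Emit:
arm_command(increments=[[1,-1.2,0,0,0,0,0],[1,-1.2,0,0,0,0,0],[1,-1.2,0,0,0,0,0],[1,-1.2,0,0,0,0,0],[1,0,0,0.05,0,0,0],[1,0,0,0.05,0,0,0],[1,0,0,0,0,0,0]])

```text
time: 53.9
ee_pos: [0.5161, -0.1387, 0.1153]
tcp_rot: [-180.0, 0.0, 155.5]
wrist_force: [0.9, -1.4, -1.7]
opening: 0.033
```

Emit:
arm_command(increments=[[1,-0.2,0,0,0,0,0],[1,0,0,0.05,0,0,0],[1,0,0,0.05,0,0,0],[1,0,0,0,0,0,0]])

```text
time: 54.4
ee_pos: [0.5183, -0.1395, 0.1152]
tcp_rot: [180.0, 0.1, 155.5]
wrist_force: [-2.6, 1.4, 6.4]
opening: 0.0333
```

In contact at the original spot (0.518, -0.1395). I release, rise and draw back.

Emit:
arm_command(increments=[[-1,0,0,0,0,0,0],[-1,0,0,0,0,0,0],[-1,0,0,0,0,0,0],[-1,0,0,0,0,0,0],[-1,0,0,0,0,0,0],[-1,0,0,0,0,0,0],[-1,0,0,-1.5,0,0,0],[-1,0,0,-3,0,0,0],[-1,0,0,-3,0,0,0],[-1,0,0,-3,0,0,0]])

```text
time: 55.65
ee_pos: [0.5181, -0.1395, 0.2212]
tcp_rot: [180.0, 0.1, 155.5]
wrist_force: [0.1, 0.4, -0.3]
opening: 0.0852
```

Emit:
arm_command(increments=[[-1,2.5,0,-2,0,0,0],[-1,3,0,-2,0,0,0],[-1,3,1.5,-2,0,0,0],[-1,3,1.5,-2,0,0,0],[-1,2,0,0,0,0,0],[-1,0,0,0,0,0,0],[-1,0,0,0,0,0,0]])

```text
time: 56.52
ee_pos: [0.4081, -0.0564, 0.2993]
tcp_rot: [180.0, 0.0, 155.5]
wrist_force: [-0.9, 0.3, -0.1]
opening: 0.0856
```

```bash
python3 - <<'E'
from h import *
a=shot('wrist','w_f'); b=shot('scene','s_f'); t=shot('top','t_f')
o=np.zeros((600,800,3),np.uint8)
o[:420,:560]=a['color']
o[420:600,:360]=cv2.resize(b['color'][180:290,220:440],(360,180))
o[420:600,370:800]=cv2.resize(t['color'][150:265,215:490],(430,180))
cv2.imwrite('pics/f.png',o[:,:,::-1]); print(bot.get_obs()['ee_pos'],bot.get_obs()['time'])
u=np.array([np.cos(np.radians(-24.5)),np.sin(np.radians(-24.5))]);n=np.array([-u[1],u[0]]);q=np.array([.561,-.2014])
for x in(-.064,.001):print(proj(a,[*(q+u*x+n*.039),.14]).round(1))
E
```

```text
[ 0.40806237 -0.05654102  0.29865035] 56.675
[243.7 312.7]
[245.4 362.5]
```

View pics/f.png

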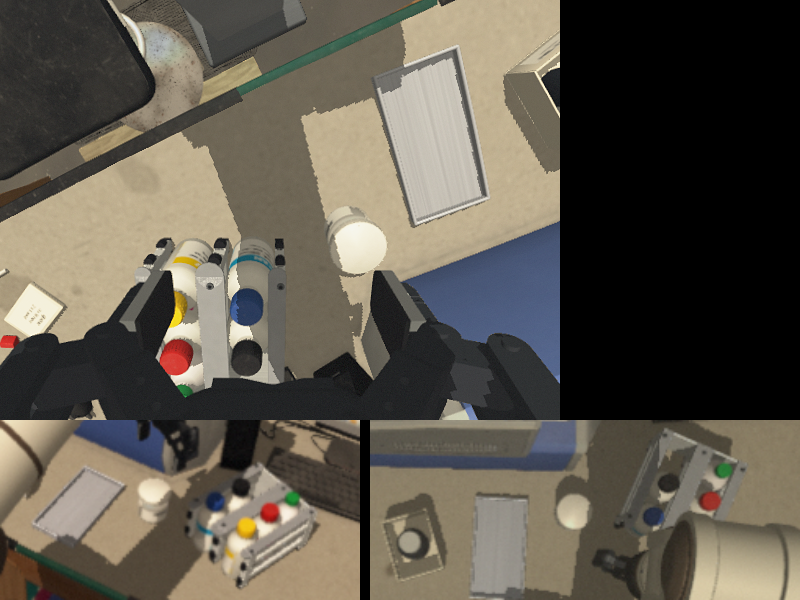

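The final view shows blue in front (246,307), black in the middle (247,357), the back place empty, wash standing in the card tray, and the drip tray empty. I compare cap pixels with the first top picture, then hand in.

```bash
python3 - <<'E'
from h import *
for nm,lo,hi,w,z in(('blue',(100,100,40),(130,255,255),(385,200,408,224),.14),('black',(0,0,0),(180,255,60),(394,180,417,201),.14),('green',(50,100,40),(80,255,255),(430,170,455,195),.136),('red',(170,120,60),(180,255,255),(420,190,445,212),.14),('jar',(0,0,150),(180,70,255),(325,190,362,225),.074)):
    for f in('top0','t_f'):
        c=load(f);x0,y0,x1,y1=w;m=cv2.inRange(cv2.cvtColor(c['color'],cv2.COLOR_RGB2HSV)[y0:y1,x0:x1],lo,hi)
        M=cv2.moments(m,True);print(nm,f,int(M['m00']),onz(c,M['m10']/max(1,M['m00'])+x0,M['m01']/max(1,M['m00'])+y0,z)[:2].round(4) if M['m00'] else '')
bot.job_done()
E
```

```text
blue top0 102 [ 0.5185 -0.1371]
blue t_f 59 [ 0.5173 -0.1376]
black top0 161 [ 0.5844 -0.1654]
black t_f 127 [ 0.5786 -0.1638]
green top0 74 [ 0.6011 -0.2647]
green t_f 75 [ 0.601  -0.2648]
red top0 0 
red t_f 0 
jar top0 625 [0.5377 0.0032]
jar t_f 363 [ 5.331e-01 -3.000e-04]
the job is handed in; nothing more can be done
```

The job is done and handed in, at about 57 s of the 136 s allowed. I slid the cyan and black inks out of the lane into the steel drip tray, then slid the wash bottle out and stood it in the reachable card tray. Black then went back to the middle place and cyan to the front place.

**Last checks**
- **Final pictures:** cyan is in front, black is in the middle, and the back place is empty. The drip tray is empty and wash is upright in the card tray. The gripper is open and touching nothing.
- **Cyan and black places:** each was released within 1 mm of the arm position where it was first gripped. In the top pictures the cyan cap agrees to about 1 mm with where it started. The black cap mask shifted by 6 mm, which I put down to the mask first including the dark wash body behind it.
- **Other things:** the green cap agrees to 0.1 mm. The swab jar reading differs by about 6 mm, with a changed mask area from moving shadows; no touch was felt and the jar looks unmoved in the pictures.
- **Not confirmed:** the red mask found no pixels, and I did not measure yellow, so those two were only judged by eye to be in place.
- **Card tray size:** the rim measured about 118 × 88 mm, up to about 125 × 95 mm by view, slightly under the given 126 × 98 mm. I chose it because the similar-sized tray is out of reach and the third is far too small.

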